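# Load a valve into the marking station and close it up

## Robot

A 7-joint arm with a two-finger parallel gripper is mounted at the origin on the work surface. World frame = base frame: x ahead of the robot, y to its left, z up, the work surface at z = 0. Lengths are in m, angles in rad, forces in N, time in s.
With the tool pointing down it reaches from about 0.4 to 0.85 m from the base axis. Payload 4.4 kg.
Tool frame: the origin (TCP) lies between the finger pads; the fingertips stand 8 mm ahead of it and the grasp point (between the pads) lies 11 mm behind it; z points along the fingers, y is the line along which they close (so a half turn about z gives the same grasp; the last joint's range is limited). The gripper opens to 94 mm and grips with 3 to 60 N. Pads are 16 mm wide; open, the fingers measure 119 mm over their backs; the gripper's body (75 mm by 177 mm) begins 78 mm behind the grasp point.
Start: joints at [1.089, 0.628, 0.038, 1.517, -0.027, 0.996, -0.02], TCP at [0.263, -0.595, 0.213] pointing down, gripper open.
Joint ranges: [-3.06, 3.06], [-0.37, 2.12], [-1.25, 1.32], [0.18, 2.47], [-1.1, 4.24], [0.23, 1.98], [-2.94, 2.94]. Speed limits (rad/s): [2.57, 2.57, 3.14, 3.14, 3.14, 3.14, 3.14].

## Interface

Orientations are given as a 3x3 rotation matrix whose columns are the frame's x, y, z axes.
In Python, from station import * gives the robot as it stands.
- The arm moves only by the shell command python3 -m handwheel 'ROWS'. ROWS is JSON, a list of rows, each a list of 7 numbers: the shift along the world's x, y, z in mm, then the turn, a rotation vector about the world's x, y, z in rad, then the opening, from 0 (shut) to 1 (fully open). In form: [[tx, ty, tz, rx, ry, rz, gripper], ...]. A call has 1 to 12 rows; each row shifts and turns the commanded pose from where the row before left it; what a row does not reach is not made up. A row lasts 1/10 s, in which the tool goes at most 50 mm and 8.59 degrees, less where a joint would pass 70% of its speed; a pose out of reach is approached as far as the arm can. A call with a gripper value outside its range is refused whole. The fingers move at their own pace and stop on an object; the grip force is fixed at half the most. Time passes only in rows, so rows that do not move let the fingers close. It gives the time, the measured TCP pose, the force, the opening and the grip force at its end, in the units of the state.
- state(): the state, without advancing time (a new reading comes with each control period).
- capture(name): name is "scene" or "top"; returns a dict with "color" (384x512x3 uint8, red, green, blue), "camera_matrix" (3x3 intrinsics, pixels), "extrinsics" (4x4, takes a point from world to camera coordinates). Camera axes: x right, y up, looking along -z (the intrinsics and any distortion apply to the point x, -y, -z); pixel columns grow to the right and rows downward; lengths in m; the calibration is good to about 2 mm. A picture is of the moment at which its call begins. There is no depth.
- sign_off(): hands the job in; it is judged then, once.
The state is a dict: "time": time; "joint_positions": joint angles; "dq": joint speeds; "tau": joint torques, N m; "eef_pos": TCP position; "orientation": TCP orientation; "ft_force": force on the tool from outside, world axes, zero at the start; "wrist_torque": the same for the moment, N m; "finger_gap": opening from 0.0 (shut) to 1.0 (fully open); "grip_force": force on a finger pad.
Only numpy, scipy, OpenCV 4.12 (cv2) and the standard library are available. Lean on these libraries where they do the work, as an engineer would, in place of code of your own. Each camera call takes 0.05 s, during which the arm holds its last target. There are 200 camera calls.

## Task

Lay the red-capped valve in the V nest of the marking station's open slide, red cap towards the blue push plate, and let go. Then push the slide fully home under the head and lower the red-handled lever until its rubber pad presses the valve down firmly and keeps holding it. Push and press gently (never more than about 30 N), and leave the blue-capped valve and everything else on the bench alone.

Things in the scene. Friction and masses are not known exactly. Their poses are not given: they have to be found in the camera images.
- station: Fixed marking station: base plate 290 x 200 x 15 mm, white column at the rear, white head 225 mm long, 120 mm wide, 165 to 240 mm above the bench, overhanging to 95 mm in front of the origin, so a gripper must reach the open nest leaning back to the front. Origin on the bench under the nest's home place; x points to the rear, -x is the front (operator side), z up.
- tray (a joint): The slide (aluminium plate 130 x 100 mm, its top 26 mm above the bench) that carries the nest. Value in m: 0 = fully home against its stop, grows as it is pulled out to the front, 0.11 at most. It moves stiffly (about 3 N) and stays where it is left.
- nest (a point): On the slide: where the centre of a seated valve's block lies, 60 mm above the bench; x to the rear along the V, z up. The nest is two dark steel V blocks, 10 mm long (x), centred 21 mm before and behind this point, at most 31 mm wide (y), their tops 4 mm below the point. The valve's round ends lie in the Vs, its square block hangs in the 32 mm gap between them.
- push_plate (a point): Middle of the front face of the slide's blue upright push plate, 50 mm above the bench; the plate is 90 mm wide (y), 10 mm thick, its top 71 mm above the bench, its front face 80 mm in front of the nest. x points to the rear (push this way).
- lever_bar (a point): Middle of the lever's red handle bar: 18 mm diameter, 50 mm long along the station's y, beside the head. The lever's pivot axis runs along y, 60 mm behind the station's origin and 105 mm above the bench; the bar is 165 mm from it and 99 mm to +y of the origin. When the pad just touches a seated valve the bar is level with the pivot; 15 to 23 mm lower the spring is well pressed.
- pad: Sprung rubber ball of 20 mm diameter under the lever, 60 mm in front of the pivot axis, in the middle plane of the station; origin at its centre. Its spring gives 2 N per mm, 10 mm at most. The bar's lower end stop limits the pad's force to about 17 N. Friction keeps the lever where it is left (3 N at the bar moves it).
- valve: The valve to be loaded: steel, square block 34 x 34 mm (y, z) and 24 mm long (x) with a round end of 22 mm diameter on either side, to x = +36 mm and, with a RED cap of 28 mm diameter and 14 mm length, to x = -44 mm. About 0.3 kg. Origin at the centre of the block; x along the valve, away from the cap. It lies on a flat of its block in the cardboard tray.
- valve_cap (a point): Middle of the outer face of the valve's red cap.
- other_valve: The same kind of valve with a BLUE cap, in the same cardboard tray. To be left alone.
- goods_tray: Shallow cardboard tray, fixed, 180 x 250 mm, walls 22 mm high and 4 mm thick, floor 4 mm thick. Origin at the centre of its underside.
- nut: Loose steel nut, 42 mm across, 18 mm high, on the bench: leave alone.
- elbow: Loose steel elbow fitting, about 60 mm, on the bench: leave alone.
- oil_bottle: Yellow plastic bottle, 50 mm diameter, 130 mm high, on the bench: leave alone.
- spanner: Loose steel spanner lying on the bench: leave alone.
- marker_pen: Loose black marker pen, 120 mm long, lying on the bench: leave alone.
There are look-alikes about, which are no part of the job. Leave any green or purple look-alike of the valve alone.

How it is judged:
By the outcome, as a careful person would: the job done as asked, in the order asked, and still so for the second after the job is handed in, with the robot touching nothing.
It also fails if it takes over 72 s, if anything falls off the work surface, if the arm or the gripper's body presses on something with over 40 N, if the wrist force passes 120 N, or if a joint passes its speed limit or range.

## Working session

There is one attempt and no reset: what is moved stays moved. The work goes in short steps, Python scripts to look and compute and a shell command to move; the robot and the scene stay as the last step left them, time stands still between calls to the robot, and variables do not carry over. Pictures are saved under pics/ and viewed, at most 10 in all, crops included, and the job is handed in when it is done.

```bash
ls; mkdir -p pics; python3 - <<'E'
from station import *
import cv2
for n in("scene","top"):
    c=capture(n); cv2.imwrite(f"pics/{n}0.png",cv2.resize(c["color"][:,:,::-1],(800,600),interpolation=cv2.INTER_CUBIC))
    print(n,c["camera_matrix"].round(1).tolist(),c["extrinsics"].round(3).tolist())
s=state();print(s["time"],s["eef_pos"],s["orientation"],s["ft_force"],s["finger_gap"])
E
```

```text
pics
scene [[469.8, 0.0, 254.9], [0.0, 469.8, 186.1], [0.0, 0.0, 1.0]] [[-0.919, 0.394, 0.008, 0.474], [-0.318, -0.754, 0.574, 0.12], [0.232, 0.525, 0.819, -1.458], [0.0, 0.0, 0.0, 1.0]]
top [[433.0, 0.0, 253.2], [0.0, 433.0, 191.7], [0.0, 0.0, 1.0]] [[0.024, -1.0, 0.008, -0.019], [0.998, 0.025, 0.058, -0.5], [-0.059, 0.007, 0.998, -1.138], [0.0, 0.0, 0.0, 1.0]]
0.1 [ 0.26235089 -0.59408661  0.21265661] [[ 9.14798977e-01  4.03908863e-01 -6.79683993e-04]
 [ 4.03909435e-01 -9.14797755e-01  1.49514496e-03]
 [-1.78710894e-05 -1.64228786e-03 -9.99998651e-01]] [0.66481216 0.13843653 0.78612925] 1.0002069551845385
```

View pics/scene0.png

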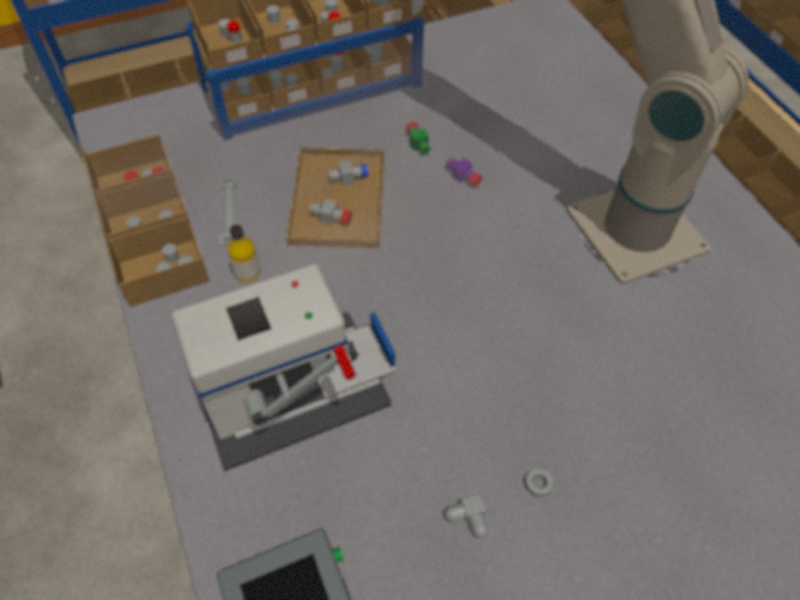

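View pics/top0.png

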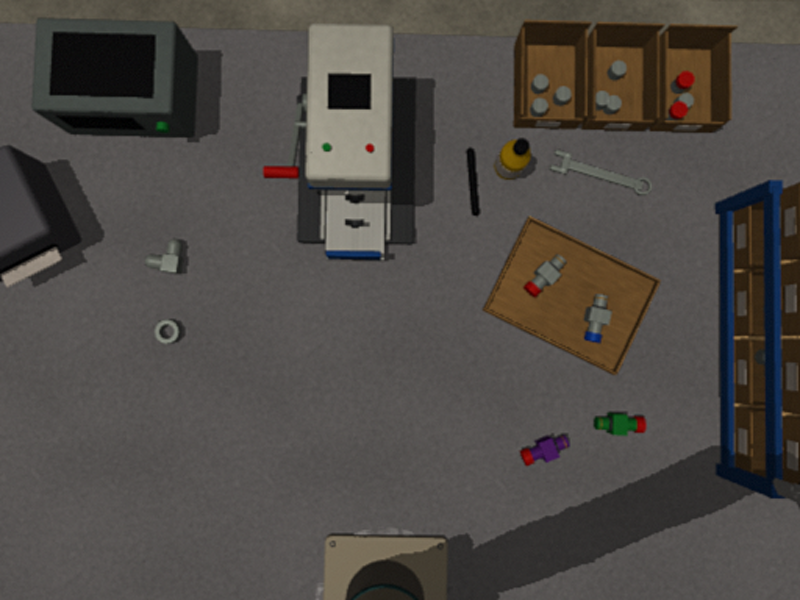

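The scene view shows the open slide with its blue plate at (382,338) and the red lever bar at (344,362). In the top view (800 px scale), the red-capped valve has its cap at (533,288), block at (547,273) and far end at (559,261). The push plate is at (353,255) and the bar at (281,172).

```bash
cat > h.py <<'E'
from station import *
import numpy as np, cv2
def ray(c,uv):
    K,E=c["camera_matrix"],np.array(c["extrinsics"]);R,t=E[:3,:3],E[:3,3]
    d=np.array([(uv[0]-K[0][2])/K[0][0],-(uv[1]-K[1][2])/K[1][1],-1.])
    return -R.T@t, R.T@d
def onz(c,uv,z):
    o,d=ray(c,uv);return o+d*(z-o[2])/d[2]
def proj(c,p):
    K,E=np.array(c["camera_matrix"]),np.array(c["extrinsics"]);q=E[:3,:3]@np.array(p)+E[:3,3]
    q=q*[1,-1,-1];q=K@q;return q[:2]/q[2]
def two(c1,u1,c2,u2):
    o1,d1=ray(c1,u1);o2,d2=ray(c2,u2)
    s=np.linalg.lstsq(np.c_[d1,-d2],o2-o1,rcond=None)[0]
    a,b=o1+s[0]*d1,o2+s[1]*d2;return (a+b)/2,np.linalg.norm(a-b)
def mask(c,col,box=None):
    h=cv2.cvtColor(c["color"],cv2.COLOR_RGB2HSV).astype(int);H,S,V=h[...,0],h[...,1],h[...,2]
    m=dict(red=((H<8)|(H>172))&(S>150)&(V>80),blue=(H>100)&(H<125)&(S>140)&(V>60),
      grey=(S<50)&(V>75))[col].astype(np.uint8)
    if box:
        k=np.zeros_like(m);x0,y0,x1,y1=box;k[y0:y1,x0:x1]=1;m*=k
    return m
def blobs(m,a=8):
    n,l,s,ce=cv2.connectedComponentsWithStats(m)
    return [(ce[i].round(1),s[i].tolist()) for i in range(1,n) if s[i][4]>=a]
def rects(m,a=8):
    return [cv2.minAreaRect(k) for k in cv2.findContours(m,0,2)[0] if cv2.contourArea(k)>=a]
E
python3 - <<'E'
from h import *
t=capture("top");s=capture("scene");f=.64
# valve
for c,b in((t,(325,155,370,195)),(s,(195,120,235,150))):
    for col in("red","grey"): print(col,blobs(mask(c,col,b)),[ (np.round(r[0],1),np.round(r[1],1),round(r[2],1)) for r in rects(mask(c,col,b))])
for c,b in((t,(195,150,255,170)),(s,(232,195,260,240))): print("plate",blobs(mask(c,"blue",b)),rects(mask(c,"blue",b)))
for c,b in((t,(160,100,195,120)),(s,(208,215,235,250))): print("bar",blobs(mask(c,"red",b)),rects(mask(c,"red",b)))
for name,uv,z in(("cap",(533*f,288*f),.025),("blk",(547*f,273*f),.038),("end",(559*f,261*f),.025),("plL",(327*f,252*f),.071),("plR",(381*f,258*f),.071),
  ("baseFL",(298*f,241*f),.015),("baseFR",(414*f,243*f),.015),("headL",(307*f,183*f),.24),("headR",(390*f,187*f),.24)): print(name,onz(t,uv,z).round(4))
E
```

```text
red [(array([340.4, 184. ]), [335, 180, 11, 9, 55])] [(array([340.3, 184.3]), array([9.2, 5.7]), 45.0)]
grey [(array([325.8, 157.6]), [325, 155, 4, 8, 18]), (array([356., 168.]), [353, 165, 7, 7, 23]), (array([349.6, 175.3]), [341, 167, 18, 17, 162])] [(array([348.5, 176.5]), array([12.7, 15.6]), 45.0), (array([356., 168.]), array([5.7, 2.8]), 45.0), (array([326.5, 158.5]), array([7., 3.]), 90.0)]
red [(array([221.1, 138. ]), [219, 135, 5, 7, 30])] [(array([221., 138.]), array([6., 4.]), 90.0)]
grey [(array([209.1, 135. ]), [200, 128, 18, 15, 183])] [(array([208.9, 135.3]), array([14.8, 15.7]), 63.4)]
plate [(array([225.5, 162. ]), [209, 161, 35, 3, 102])] [((226.0, 162.0), (2.0, 34.0), 90.0)]
plate [(array([244.6, 216.7]), [238, 201, 14, 32, 133])] [((244.50001525878906, 216.50003051757812), (33.541019439697266, 4.024921894073486), 63.43495178222656)]
bar [(array([179.4, 109.7]), [169, 106, 22, 8, 151])] [((179.5, 109.5), (7.0, 21.0), 90.0)]
bar [(array([219.9, 231.3]), [214, 221, 13, 21, 126])] [((219.73275756835938, 231.54310607910156), (20.746417999267578, 6.434016227722168), 66.80140686035156)]
cap [ 0.525  -0.2386  0.025 ]
blk [ 0.5497 -0.259   0.038 ]
end [ 0.572  -0.2822  0.025 ]
plL [0.5715 0.1072 0.071 ]
plR [0.564  0.0192 0.071 ]
baseFL [0.5963 0.1628 0.015 ]
baseFR [ 0.5979 -0.0357  0.015 ]
headL [0.6453 0.1214 0.24  ]
headR [0.6427 0.0066 0.24  ]
```

```bash
python3 - <<'E'
from h import *
t=capture("top");s=capture("scene")
a=cv2.resize(t["color"][100:200,180:380,::-1],None,fx=4,fy=4,interpolation=2)[:,:800]
b=cv2.resize(s["color"][85:285,100:270,::-1],None,fx=3,fy=3,interpolation=2)
cv2.imwrite("pics/t1.png",a);cv2.imwrite("pics/s1.png",b)
E
```

```text
(no output)
```

View pics/t1.png

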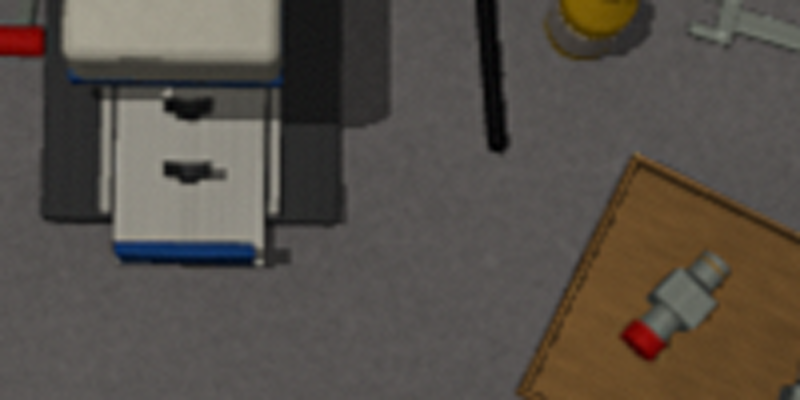

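The crop shows the V blocks at crop (187,105) and (187,172). The valve block is at (683,298), its cap face at (642,340) and its far end at (712,265). Next I'll triangulate these.

```bash
python3 - <<'E'
from h import *
t=capture("top");s=capture("scene")
T=lambda u,v:(180+u/4-.4,100+v/4-.4)
print("bar",two(t,(179.5,109.5),s,(219.8,231.4)))
print("redcap",two(t,(340.4,184),s,(221.1,138)))
print("platemid",two(t,(225.5,162),s,(244.6,216.7)))
for n,u,z in(("V1",(187,103),.056),("V2",(187,170),.056),("blk",(683,298),.038),("capface",(634,346),.021),("capctr",(642,338),.030),("end",(712,264),.030),
 ("slideL0",(115,90),.026),("slideL1",(115,238),.026),("slideR0",(266,90),.026),("slideR1",(266,240),.026),("baseL",(42,218),.015),("baseR",(343,222),.015),("baseL0",(42,90),.015)): print(n,onz(t,T(*u),z).round(4))
E
```

```text
bar (array([0.67155871, 0.16432212, 0.20255274]), np.float64(0.002906559069991845))
redcap (array([ 0.52611651, -0.23637717,  0.02814403]), np.float64(0.0013948102014783048))
platemid (array([0.57341894, 0.06660085, 0.05501891]), np.float64(0.0014782947734032984))
V1 [0.6681 0.0674 0.056 ]
V2 [0.6244 0.0662 0.056 ]
blk [ 0.5514 -0.2597  0.038 ]
capface [ 0.5203 -0.2315  0.021 ]
capctr [ 0.5251 -0.2348  0.03  ]
end [ 0.5752 -0.2805  0.03  ]
slideL0 [0.6819 0.1172 0.026 ]
slideL1 [0.583  0.1142 0.026 ]
slideR0 [0.6846 0.0169 0.026 ]
slideR1 [0.5842 0.0144 0.026 ]
baseL [0.5966 0.1644 0.015 ]
baseR [ 0.5991 -0.0367  0.015 ]
baseL0 [0.6831 0.1673 0.015 ]
```

View pics/s1.png

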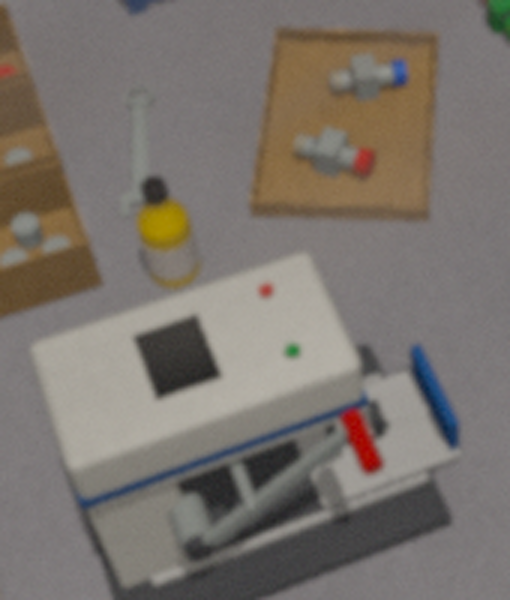

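The scene crop confirms the valve is tilted about -42° with its cap to the right. The lever is raised about 36°, and the path to the tray runs past a shelf, so I'll check where that is.

```bash
python3 - <<'E'
from h import *
s=capture("scene");f=.64
for u in((225,134),(416,86),(75,135)): print(onz(s,(u[0]*f,u[1]*f),0).round(3))
t=capture("top")
for u in((720,480),(718,210),(778,183),(775,490)):
  print([onz(t,(u[0]*f,u[1]*f),z)[:2].round(3).tolist() for z in(0,.2,.3)])
E
```

```text
[ 0.678 -0.582  0.   ]
[ 0.228 -0.567  0.   ]
[ 0.98  -0.705  0.   ]
[[0.207, -0.567], [0.245, -0.47], [0.265, -0.421]]
[[0.672, -0.566], [0.631, -0.468], [0.61, -0.42]]
[[0.722, -0.671], [0.672, -0.556], [0.648, -0.498]]
[[0.192, -0.661], [0.233, -0.548], [0.254, -0.491]]
```

```bash
python3 - <<'E'
from h import *
s=capture("scene");t=capture("top");p=state()["eef_pos"];print(p)
for c in(s,t):
  for z in(0,.213,.3): print((proj(c,[p[0],p[1],z])/.64).round())
  print((proj(c,[0,0,0])/.64).round())
E
```

```text
[ 0.26258413 -0.59463684  0.2134943 ]
[397.  83.]
[398.   0.]
[399. -39.]
[637. 230.]
[736. 447.]
[814. 471.]
[856. 485.]
[384. 597.]
```

```bash
python3 -m handwheel '[[0,10,35,0,0,0,1],[0,30,30,0,0,0,1],[20,40,0,0,0,-0.144,1],[20,40,0,0,0,-0.144,1],[20,40,0,0,0,-0.144,1],[20,40,0,0,0,-0.144,1],[20,40,0,0,0,-0.144,0.6],[20,40,0,0,0,-0.144,0.6],[20,40,0,0,0,-0.144,0.6],[20,10,0,0,0,-0.144,0.6],[35,0,-20,-0.088,-0.097,0,0.6],[35,0,-20,-0.088,-0.097,0,0.6]]'
```

```text
time: 1.8
eef_pos: [0.4945, -0.267, 0.2397]
orientation: [[0.719, -0.666, 0.199], [-0.642, -0.746, -0.178], [0.267, -0.0, -0.964]]
ft_force: [-0.3, 0.0, -1.0]
finger_gap: 0.602
grip_force: 0.0
```

```bash
python3 -m handwheel '[[35,0,-40,-0.088,-0.097,0,0.6],[30,0,-40,-0.088,-0.097,0,0.6],[0,0,0,0,0,0,0.6],[0,0,0,0,0,0,0.6]]'; python3 - <<'E'
from h import *
s=state();print(s["eef_pos"],s["orientation"].round(3) if hasattr(s["orientation"],"round") else s["orientation"])
print((np.array([.556,-.2637,.0175])-s["eef_pos"])*1000)
p=np.array([.740*.5,-.673*.5,-.866]);print(p)
from scipy.spatial.transform import Rotation as R
y=-42.3*np.pi/180;x=np.array([np.cos(y),np.sin(y),0]);z=.5*x-[0,0,.866];yy=np.cross(z,x);yy/=np.linalg.norm(yy)
G=np.c_[np.cross(yy,z),yy,z];print(R.from_matrix(G@np.array(s["orientation"]).T).as_rotvec())
E
```

```text
time: 2.2
eef_pos: [0.5177, -0.275, 0.2005]
orientation: [[0.691, -0.677, 0.253], [-0.62, -0.735, -0.274], [0.371, 0.033, -0.928]]
ft_force: [-0.7, -1.3, 0.5]
finger_gap: 0.594
grip_force: 0.0
[ 0.51771136 -0.27495082  0.20050172] [[ 0.691 -0.677  0.253]
 [-0.62  -0.735 -0.274]
 [ 0.371  0.033 -0.928]]
[  38.28863693   11.25082403 -183.00171843]
[ 0.37   -0.3365 -0.866 ]
[-0.07216717 -0.12752693  0.00793865]
```

```bash
python3 -m handwheel '[[0,0,-20,0,0,0,0.6],[0,0,0,0,0,0,0.6]]'; python3 -c "
from station import *
s=state();print(s['joint_positions'],s['eef_pos'])"
```

```text
time: 2.4
eef_pos: [0.5165, -0.2755, 0.1796]
orientation: [[0.691, -0.678, 0.251], [-0.621, -0.734, -0.275], [0.37, 0.034, -0.928]]
ft_force: [-0.4, -0.1, -0.6]
finger_gap: 0.599
grip_force: 0.0
[ 0.13968551  0.46750542  0.26495641  2.10284484  0.21310513  0.24972423
 -2.15103452] [ 0.51646833 -0.27546382  0.17962697]
```

```bash
cat > log.py <<'E'
from station import *
import json
s=state();open("log.jsonl","a").write(json.dumps([list(map(float,s["joint_positions"])),list(map(float,s["eef_pos"])),[list(map(float,r)) for r in s["orientation"]]])+"\n")
print("q",[round(float(x),3) for x in s["joint_positions"]],"t",s["time"])
E
python3 log.py
python3 -m handwheel '[[15,5,-30,0,0,0,0.6],[15,5,-30,0,0,0,0.6],[0,0,0,0,0,0,0.6]]'; python3 log.py
python3 -m handwheel '[[0,0,0,-0.07,-0.1,0,0.6],[0,0,0,-0.07,-0.1,0,0.6],[0,0,0,0,0,0,0.6]]'; python3 log.py
```

```text
q [0.14, 0.468, 0.265, 2.103, 0.213, 0.25, -2.151] t 2.4
time: 2.7
eef_pos: [0.5313, -0.2717, 0.1464]
orientation: [[0.695, -0.678, 0.242], [-0.619, -0.734, -0.28], [0.367, 0.045, -0.929]]
ft_force: [-0.2, -0.1, 1.2]
finger_gap: 0.601
grip_force: 0.0
q [0.232, 0.531, 0.105, 2.093, 0.636, 0.238, -2.593] t 2.7
time: 3.0
eef_pos: [0.5528, -0.2789, 0.1936]
orientation: [[0.652, -0.686, 0.323], [-0.587, -0.726, -0.358], [0.48, 0.044, -0.876]]
ft_force: [0.3, -0.4, -0.1]
finger_gap: 0.598
grip_force: 0.0
q [0.157, 0.468, 0.153, 2.107, 0.95, 0.234, -2.933] t 3.0
```

```bash
cat > kin.py <<'E'
import numpy as np, json, itertools
from scipy.optimize import least_squares
from scipy.spatial.transform import Rotation as R
S=[json.loads(l) for l in open("log.jsonl")]
S.append([[1.089,.628,.038,1.517,-.027,.996,-.02],[.263,-.595,.213],[[.9148,.4039,-.0007],[.4039,-.9148,.0015],[0,-.0016,-1]]])
Z=lambda a:R.from_euler('z',a).as_matrix();Y=lambda a:R.from_euler('y',a).as_matrix()
def fk(p,sg,q):
    h,l1,a,a2,l2,b,lt,o1,o7=p;s1,s3,s5,s7=sg
    M=Z(s1*q[0]+o1);x=np.array([0,0,h])
    M=M@Y(q[1]);x=x+M@[0,0,l1];M=M@Z(s3*q[2]);x=x+M@[a,0,0];M=M@Y(q[3]);x=x+M@[a2,0,l2]
    M=M@Z(s5*q[4])@Y(q[5]);x=x+M@[b,0,lt];M=M@Z(s7*q[6]+o7);return x,M
def fit():
    best=None
    for sg in itertools.product((1,-1),repeat=4):
      for o7 in(0,3.14,1.57,-1.57):
        f=lambda p:np.concatenate([np.r_[10*(fk(p,sg,q)[0]-x),(fk(p,sg,q)[1]-np.array(M)).ravel()] for q,x,M in S]+[.01*(p[:7]-P0[:7])])
        P0=np.array([.35,.38,0,0,.38,.0,.3,0,o7])
        r=least_squares(f,P0)
        if best is None or r.cost<best[0]: best=(r.cost,r.x,sg)
    return best
if __name__=="__main__":
    c,p,sg=fit();print(c,p.round(3),sg)
    for q,x,M in S:
        X,N=fk(p,sg,q);print((1000*(X-x)).round(1),np.abs(N-M).max().round(3))
E
python3 kin.py
```

```text
0.0010371726334257932 [ 0.359  0.546  0.013  0.002  0.381  0.     0.373 -0.042  1.532] (-1, -1, -1, -1)
[ 0.4 -0.1 -0.5] 0.015
[-0.   1.   0.1] 0.014
[-0.3 -0.6  0.4] 0.019
[ 0.3  0.1 -0. ] 0.003
```

The kinematic model fits to about 1 mm. I'll use it to see which tilts and half-turns stay inside the joint ranges at each pose.

```bash
cat > ik.py <<'E'
from kin import *
c,p,sg=fit()
lo=np.array([-3.06,-.37,-1.25,.18,-1.1,.23,-2.94])+.04;hi=np.array([3.06,2.12,1.32,2.47,4.24,1.98,2.94])-.04
def pose(yaw,tilt,flip):
    x=np.array([np.cos(yaw),np.sin(yaw),0]);z=np.sin(tilt)*x-[0,0,np.cos(tilt)];y=np.cross(z,x);y/=np.linalg.norm(y)
    M=np.c_[np.cross(y,z),y,z];return M@np.diag([-1,-1,1]) if flip else M
def ik(g,M,q0,n=6,grasp=True):
    x=np.array(g)+(.011*M[:,2] if grasp else 0);out=[];rng=np.random.default_rng(0)
    for k in range(n):
        s=np.clip(q0 if k==0 else rng.uniform(lo,hi),lo+.01,hi-.01)
        r=least_squares(lambda q:np.r_[5*(fk(p,sg,q)[0]-x),(fk(p,sg,q)[1]-M).ravel(),1e-4*(q-s)],s,bounds=(lo,hi))
        out.append((r.cost,r.x))
    return min(out,key=lambda o:o[0])
E
python3 - <<'E'
from ik import *
d=np.pi/180;q0=S[2][0]
for flip in(0,1):
  for tl in(25,30,35):
    for n,g,yw in(("hov",(.552,-.26,.13),-42.3),("grasp",(.552,-.26,.027),-42.3),("above",(.646,.0665,.13),1.5),("place",(.646,.0665,.066),1.5)):
      c_,q=ik(g,pose(yw*d,tl*d,flip),q0,10);print(flip,tl,n,"%.5f"%c_,q.round(2))
E
```

```text
0 25 hov 0.00000 [ 0.44  0.59 -0.19  2.14  1.55  0.27  2.78]
0 25 grasp 0.00000 [ 0.49  0.82 -0.27  2.17  2.18  0.42  2.17]
0 25 above 0.00068 [ 0.09  0.64 -0.37  2.03  1.26  0.27 -2.9 ]
0 25 place 0.00000 [ 0.05  0.76 -0.31  2.08  2.02  0.27  2.63]
0 30 hov 0.00000 [ 0.35  0.6  -0.1   2.21  2.1   0.3   2.2 ]
0 30 grasp 0.00000 [ 0.49  0.85 -0.3   2.23  2.36  0.58  1.98]
0 30 above 0.00000 [ 0.06  0.64 -0.33  2.14  2.1   0.28  2.53]
0 30 place 0.00000 [ 0.15  0.81 -0.47  2.16  2.29  0.47  2.4 ]
0 35 hov 0.00000 [ 0.37  0.62 -0.16  2.28  2.33  0.47  1.96]
0 35 grasp 0.00000 [ 0.44  0.88 -0.26  2.29  2.5   0.73  1.8 ]
0 35 above 0.00000 [ 0.15  0.68 -0.47  2.21  2.35  0.47  2.31]
0 35 place 0.00000 [ 0.17  0.84 -0.51  2.23  2.48  0.63  2.22]
1 25 hov 0.00000 [ 0.44  0.59 -0.19  2.14  1.55  0.27 -0.36]
1 25 grasp 0.00000 [ 0.28  0.8   0.03  2.17  2.58  0.27 -1.44]
1 25 above 0.00000 [ 0.1   0.65 -0.39  2.06  1.47  0.27  0.03]
1 25 place 0.00000 [ 0.05  0.76 -0.31  2.08  2.02  0.27 -0.52]
1 30 hov 0.00000 [ 0.3   0.6  -0.03  2.21  2.17  0.27 -1.02]
1 30 grasp 0.00000 [ 0.26  0.83  0.03  2.23  2.69  0.44 -1.58]
1 30 above 0.00000 [ 0.05  0.64 -0.31  2.14  2.13  0.27 -0.64]
1 30 place 0.00000 [ 0.05  0.78 -0.32  2.16  2.44  0.39 -0.93]
1 35 hov 0.00000 [ 0.18  0.62  0.1   2.28  2.58  0.37 -1.48]
1 35 grasp 0.00000 [ 0.22  0.87  0.05  2.29  2.75  0.61 -1.68]
1 35 above 0.00000 [ 0.04  0.66 -0.31  2.21  2.5   0.4  -1.01]
1 35 place 0.00000 [ 0.04  0.8  -0.31  2.23  2.65  0.55 -1.14]
```

```bash
R='' ; python3 -m handwheel '[[0,0,3,-0.048,0.053,0.13,0.6],[0,0,0,-0.048,0.053,0.13,0.6],[0,0,0,-0.048,0.053,0.13,0.6],[0,0,0,-0.048,0.053,0.13,0.6],[0,0,0,-0.048,0.053,0.13,0.6],[0,0,0,-0.048,0.053,0.13,0.6],[0,0,0,-0.048,0.053,0.13,0.6],[0,0,0,-0.048,0.053,0.13,0.6],[0,0,0,-0.048,0.053,0.13,0.6],[0,0,0,-0.048,0.053,0.13,0.6],[0,0,0,-0.048,0.053,0.13,0.6],[0,0,0,-0.048,0.053,0.13,0.6]]'; python3 -m handwheel '[[0,0,0,-0.048,0.053,0.13,0.6],[0,0,0,-0.048,0.053,0.13,0.6],[0,0,0,-0.048,0.053,0.13,0.6],[0,0,0,-0.048,0.053,0.13,0.6],[0,0,0,-0.048,0.053,0.13,0.6],[0,0,0,-0.048,0.053,0.13,0.6],[0,0,0,-0.048,0.053,0.13,0.6],[0,0,0,-0.048,0.053,0.13,0.6],[0,0,0,-0.048,0.053,0.13,0.6],[0,0,0,0,0,0,0.6]]'; python3 log.py
cat > go.py <<'E'
import sys
from ik import *
from station import state
# go.py gx gy gz yaw tilt flip : remaining shift (mm) and rotvec to have the grasp point there
g=np.array(list(map(float,sys.argv[1:4])));M=pose(float(sys.argv[4])*np.pi/180,float(sys.argv[5])*np.pi/180,int(sys.argv[6]))
s=state();o=np.array(s["orientation"])
print("shift",(1000*(g+.011*M[:,2]-s["eef_pos"])).round(1),"rot",R.from_matrix(M@o.T).as_rotvec().round(3),"q",np.array(s["joint_positions"]).round(2),"f",np.array(s["ft_force"]).round(1),"gap",round(float(s["finger_gap"]),3),"t",s["time"])
E
python3 go.py .552 -.26 .1 -42.3 35 1
```

```text
time: 4.2
eef_pos: [0.5498, -0.2793, 0.193]
orientation: [[0.535, 0.782, 0.32], [0.831, -0.42, -0.364], [-0.151, 0.461, -0.875]]
ft_force: [0.6, -0.6, -0.6]
finger_gap: 0.599
grip_force: 0.0
time: 5.2
eef_pos: [0.5497, -0.2793, 0.1928]
orientation: [[-0.631, 0.704, 0.326], [0.606, 0.71, -0.36], [-0.485, -0.029, -0.874]]
ft_force: [0.1, -0.5, 0.6]
finger_gap: 0.601
grip_force: 0.0
q [0.565, 0.487, -0.416, 2.108, 1.317, 0.484, -0.146] t 5.2
shift [   6.9   15.1 -101.8] rot [-0.05  -0.096  0.045] q [ 0.57  0.49 -0.42  2.11  1.32  0.48 -0.15] f [ 0.1 -0.5  0.6] gap 0.601 t 5.2
```

```bash
python3 -m handwheel '[[7,15,-30,-0.05,-0.096,0.045,0.6],[0,0,-30,0,0,0,0.6],[0,0,-40,0,0,0,0.6],[0,0,0,0,0,0,0.6],[0,0,0,0,0,0,0.6]]' ; python3 go.py .552 -.26 .027 -42.3 35 1; python3 - <<'E'
from h import *
t=capture("top");s=capture("scene")
b=cv2.resize(s["color"][90:170,170:270,::-1],None,fx=5,fy=5,interpolation=2);a=cv2.resize(t["color"][130:230,310:390,::-1],None,fx=4,fy=4,interpolation=2)
w=np.zeros((400,820,3),np.uint8);w[:,:500]=b;w[:,500:]=a;cv2.imwrite("pics/c2.png",w[:,:800])
E
```

```text
time: 5.7
eef_pos: [0.5508, -0.2809, 0.1124]
orientation: [[-0.62, 0.701, 0.352], [0.585, 0.712, -0.388], [-0.523, -0.035, -0.852]]
ft_force: [0.6, -1.7, 0.1]
finger_gap: 0.6
grip_force: 0.0
shift [  5.9  16.7 -94.4] rot [-0.016 -0.068  0.041] q [ 0.52  0.65 -0.39  2.2   1.88  0.54 -0.73] f [ 0.6 -1.7  0.1] gap 0.6 t 5.7
```

View pics/c2.png

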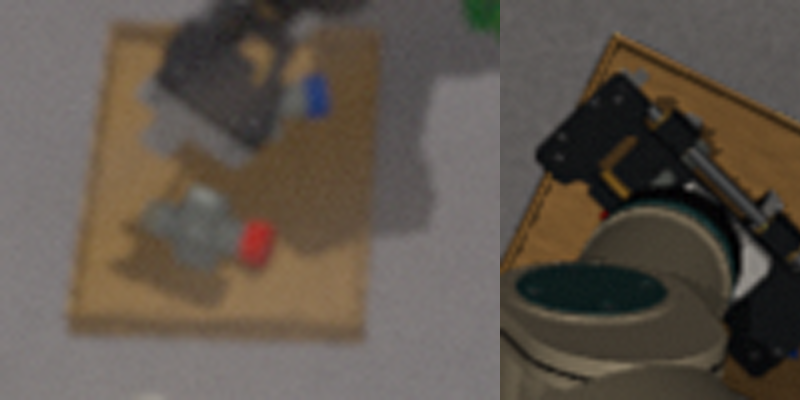

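The crop shows the gripper above the tray and the red valve untouched at crop (205,235). Next I'll correct the offset and go down.

```bash
python3 -m handwheel '[[3,8,0,-0.008,-0.034,0.02,0.6],[3,8.5,0,-0.008,-0.034,0.02,0.6],[0,0,-15,0,0,0,0.6],[0,0,-15,0,0,0,0.6],[0,0,-15,0,0,0,0.6],[0,0,0,0,0,0,0.6],[0,0,0,0,0,0,0.6]]' >/dev/null; python3 go.py .552 -.26 .027 -42.3 35 1
```

```text
shift [ -1.7   0.3 -51.5] rot [ 0.002  0.005 -0.001] q [ 0.57  0.78 -0.49  2.28  2.2   0.75 -1.03] f [-0.2  0.3  0.1] gap 0.602 t 6.5
```

```bash
python3 -m handwheel '[[-1.5,0,-12,0,0,0,0.6],[0,0,-12,0,0,0,0.6],[0,0,-12,0,0,0,0.6],[0,0,-12,0,0,0,0.6],[0,0,-2.5,0,0,0,0.6],[0,0,0,0,0,0,0.6],[0,0,0,0,0,0,0.6]]' |grep -E 'force'; python3 go.py .552 -.26 .027 -42.3 35 1
```

```text
ft_force: [0.7, 0.9, -0.2]
grip_force: 0.0
shift [-0.2 -0.1 -0.4] rot [ 0.001  0.004 -0.002] q [ 0.57  0.91 -0.51  2.29  2.31  0.86 -1.11] f [ 0.7  0.9 -0.2] gap 0.602 t 7.2
```

```bash
python3 -m handwheel '[[0,0,0,0,0,0,0.2],[0,0,0,0,0,0,0.2],[0,0,0,0,0,0,0.2],[0,0,0,0,0,0,0.2],[0,0,0,0,0,0,0.2],[0,0,0,0,0,0,0.2],[0,0,0,0,0,0,0.2]]' |grep -E 'force|gap'; python3 -m handwheel '[[0,0,10,0,0,0,0.2],[0,0,15,0,0,0,0.2],[0,0,20,0,0,0,0.2],[0,0,20,0,0,0,0.2],[0,0,15,0,0,0,0.2],[0,0,0,0,0,0,0.2]]'|grep -E 'force|gap'; python3 go.py .646 .0665 .12 1.5 35 1;  python3 - <<'E'
from h import *
t=capture("top");s=capture("scene")
b=cv2.resize(s["color"][90:170,170:270,::-1],None,fx=5,fy=5,interpolation=2);cv2.imwrite("pics/c3.png",b)
E
```

```text
ft_force: [-3.8, -2.2, 5.5]
finger_gap: 0.357
grip_force: 30.0
ft_force: [0.7, -1.2, -3.8]
finger_gap: 0.363
grip_force: 30.0
shift [ 95.  329.4  12. ] rot [-0.002  0.005  0.76 ] q [ 0.56  0.71 -0.48  2.28  2.14  0.68 -0.97] f [ 0.7 -1.2 -3.8] gap 0.363 t 8.5
```

View pics/c3.png

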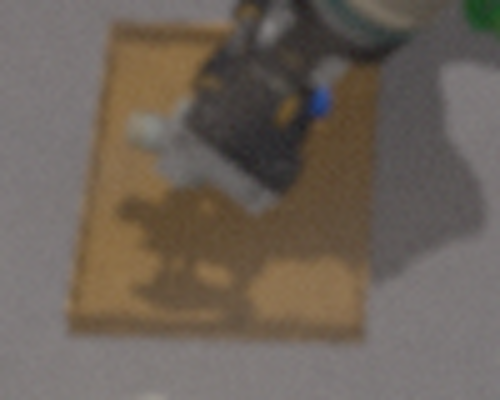

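The valve is held: opening about 34 mm, grip 30 N. The crop shows it lifted between the fingers at crop (170,130), with its shadow below. Next I'll carry it to a point in front of the nest.

```bash
python3 -m handwheel '[[0,15,4,0,0,0.05,0.2],[0,33,3,0,0,0.08,0.2],[0,35,3,0,0,0.08,0.2],[0,35,3,0,0,0.08,0.2],[0,35,3,0,0,0.08,0.2],[0,35,3,0,0,0.08,0.2],[0,35,3,0,0,0.08,0.2],[0,35,3,0,0,0.08,0.2],[0,35,0,0,0,0.08,0.2],[0,20,0,0,0,0.05,0.2],[0,15,0,0,0,0.02,0.2],[0,0,0,0,0,0,0.2]]' |grep -E 'force|gap'; python3 go.py .646 .0665 .12 1.5 35 1
```

```text
ft_force: [-0.2, -0.1, -3.2]
finger_gap: 0.36
grip_force: 30.0
shift [ 96.3   0.8 -10.8] rot [-0.003  0.002 -0.   ] q [ 0.23  0.67 -0.7   2.44  2.28  0.72 -0.87] f [-0.2 -0.1 -3.2] gap 0.36 t 9.8
```

```bash
python3 -m handwheel '[[12,1,-6,0,0,0,0.2],[20,0,-6,0,0,0,0.2],[20,0,-6,0,0,0,0.2],[10,0,-6,0,0,0,0.2],[0,0,0,0,0,0,0.2],[0,0,0,0,0,0,0.2]]' |grep -E 'ft'; python3 go.py .646 .0665 .066 1.5 35 1;  python3 - <<'E'
from h import *
s=capture("scene");t=capture("top")
cv2.imwrite("pics/c4.png",np.hstack([cv2.resize(s["color"][175:275,180:280,::-1],None,fx=4,fy=4,interpolation=2),cv2.resize(t["color"][100:200,180:280,::-1],None,fx=4,fy=4,interpolation=2)]))
E
```

```text
ft_force: [-0.0, -0.0, -4.4]
shift [ 35.    2.  -40.2] rot [-0.002  0.     0.003] q [ 0.22  0.75 -0.64  2.29  2.28  0.66 -0.78] f [-0.  -0.  -4.4] gap 0.358 t 10.4
```

View pics/c4.png

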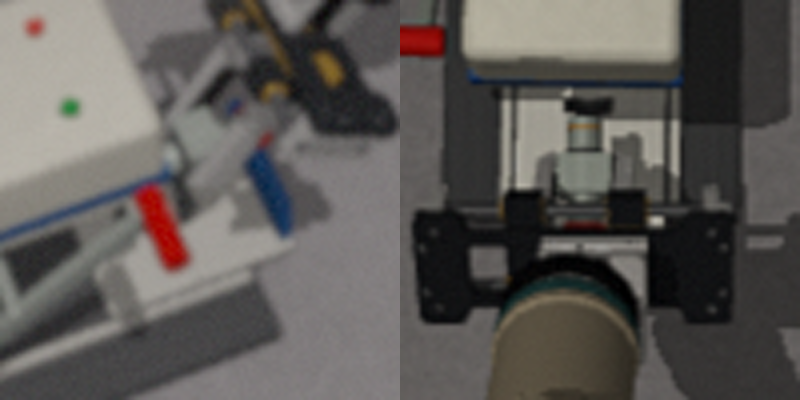

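```bash
python3 - <<'E'
from h import *
t=capture("top");T=lambda u,v:(180+u/4-.4,100+v/4-.4)
print("rear edge of block top",onz(t,T(185,150),.117),"block front",onz(t,T(185,198),.117),"tip",onz(t,T(186,114),.1))
p=state()["eef_pos"];o=np.array(state()["orientation"]);print("grasp",np.array(p)-.011*o[:,2])
E
```

```text
rear edge of block top [0.62610911 0.06416196 0.117     ] block front [0.59658884 0.0633337  0.117     ] tip [0.65182779 0.06519204 0.1       ]
grasp [0.61096106 0.06502812 0.10695754]
```

```bash
python3 -m handwheel '[[10,1,0,0,0,0,0.2],[13,1,0,0,0,0,0.2],[10,0,0,0,0,0,0.2],[0,0,-12,0,0,0,0.2],[0,0,-12,0,0,0,0.2],[0,0,-8,0,0,0,0.2],[0,0,0,0,0,0,0.2],[0,0,0,0,0,0,0.2]]' |grep -E 'ft'; python3 go.py .646 .0665 .066 1.5 35 1;python3 -m handwheel '[[0,0,-3,0,0,0,0.2],[0,0,-3,0,0,0,0.2],[0,0,0,0,0,0,0.2],[0,0,0,0,0,0,0.2]]' |grep -E 'ft'; python3 go.py .646 .0665 .066 1.5 35 1
```

```text
ft_force: [0.6, -1.2, -3.4]
shift [ 1.4 -0.6 -8.6] rot [-0.002  0.001  0.002] q [ 0.21  0.83 -0.62  2.22  2.31  0.67 -0.76] f [ 0.6 -1.2 -3.4] gap 0.362 t 11.35
ft_force: [-0.1, -0.4, -3.5]
shift [ 1.  -0.6 -3.1] rot [-0.002  0.002  0.002] q [ 0.21  0.85 -0.62  2.22  2.32  0.69 -0.77] f [-0.1 -0.4 -3.5] gap 0.363 t 11.75
```

```bash
python3 -m handwheel '[[0,0,-1.5,0,0,0,0.2],[0,0,-1.5,0,0,0,0.2],[0,0,0,0,0,0,0.2]]' |grep -E 'ft'; python3 -m handwheel '[[0,0,-1,0,0,0,0.2],[0,0,-1,0,0,0,0.2],[0,0,0,0,0,0,0.2]]' |grep -E 'ft';python3 go.py .646 .0665 .066 1.5 35 1
```

```text
ft_force: [0.2, -0.9, -2.3]
ft_force: [-1.2, -2.7, 5.5]
shift [-0.7  0.2  0.3] rot [-0.     0.007  0.004] q [ 0.21  0.86 -0.62  2.22  2.33  0.7  -0.77] f [-1.2 -2.7  5.5] gap 0.361 t 12.35
```

```bash
python3 -m handwheel '[[0,0,0,0,0,0,0.55],[0,0,0,0,0,0,0.55],[0,0,0,0,0,0,0.55],[0,0,0,0,0,0,0.55],[-6,0,8,0,0,0,0.55],[-12,0,16,0,0,0,0.55],[-20,0,25,0,0,0,0.55],[-25,0,30,0,0,0,0.5],[-40,0,20,0,0,0,0],[-40,0,0,0,0,0,0],[0,0,0,0,0,0,0]]' |grep -E 'ft|gap'; python3 go.py .556 .065 .05 1.5 45 1
python3 - <<'E'
from h import *
s=capture("scene");t=capture("top")
cv2.imwrite("pics/c5.png",np.hstack([cv2.resize(s["color"][175:275,180:280,::-1],None,fx=4,fy=4,interpolation=2),cv2.resize(t["color"][100:200,180:280,::-1],None,fx=4,fy=4,interpolation=2)]))
E
```

```text
ft_force: [0.3, 0.9, -0.7]
finger_gap: 0.281
shift [  25.1  -11.7 -109.9] rot [-0.002 -0.175 -0.006] q [ 0.34  0.64 -0.93  2.45  2.08  0.77 -0.71] f [ 0.3  0.9 -0.7] gap 0.281 t 13.45
```

View pics/c5.png

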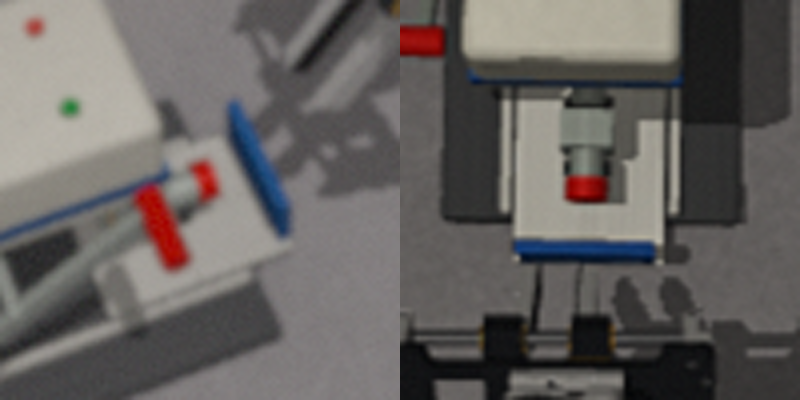

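The valve lies in the V with its red cap (right panel, 586,188) toward the blue plate (586,252). Next is the push pose.

```bash
python3 - <<'E'
from ik import *
from station import state
d=np.pi/180;q0=np.array(state()["joint_positions"])
for tl in(35,40,45):
  for tip in((.548,.0665,.05),(.66,.069,.05)):
    M=pose(1.5*d,tl*d,1);g=np.array(tip)-.019*M[:,2];c_,q=ik(g,M,q0,8);print(tl,tip,"%.5f"%c_,q.round(2),g.round(4))
E
```

```text
35 (0.548, 0.0665, 0.05) 0.00229 [-0.35  0.76  0.16  2.43  3.14  0.6  -1.8 ] [0.5371 0.0662 0.0656]
35 (0.66, 0.069, 0.05) 0.00000 [ 0.33  0.95 -0.79  2.22  2.29  0.8  -0.64] [0.6491 0.0687 0.0656]
40 (0.548, 0.0665, 0.05) 0.01356 [-0.41  0.78  0.22  2.43  3.14  0.65 -1.85] [0.5358 0.0662 0.0646]
40 (0.66, 0.069, 0.05) 0.00000 [ 0.33  1.01 -0.82  2.29  2.44  0.96 -0.76] [0.6478 0.0687 0.0646]
45 (0.548, 0.0665, 0.05) 0.03355 [-0.5   0.82  0.3   2.43  3.14  0.71 -1.92] [0.5346 0.0661 0.0634]
45 (0.66, 0.069, 0.05) 0.00000 [ 0.32  1.09 -0.81  2.36  2.57  1.14 -0.85] [0.6466 0.0686 0.0634]
```

```bash
python3 go.py .537 .0663 .067 1.5 25 1; python3 -m handwheel '[[2,-6,-5,0,0.09,0,0],[2,-6,-5,0,0.09,0,0],[0,0,0,0,0,0,0],[0,0,0,0,0,0,0]]'|grep -E "ft|gap"; python3 go.py .537 .0663 .067 1.5 25 1
```

```text
shift [  1.   -7.  -93.4] rot [-0.008  0.173  0.002] q [ 0.34  0.64 -0.91  2.45  2.09  0.76 -0.71] f [-0.2 -0.1  0.2] gap 0.195 t 13.55
ft_force: [-0.8, 0.3, -0.3]
finger_gap: 0.009
shift [ -1.5   5.8 -83.1] rot [-0.     0.009  0.004] q [ 0.31  0.58 -0.75  2.3   1.73  0.49 -0.3 ] f [-0.8  0.3 -0.3] gap 0.009 t 13.95
```

```bash
python3 -m handwheel '[[-2,3,-15,0,0,0,0],[0,3,-20,0,0,0,0],[0,0,-20,0,0,0,0],[0,0,-18,0,0,0,0],[0,0,-10,0,0,0,0],[0,0,0,0,0,0,0],[0,0,0,0,0,0,0]]'|grep -E "ft|gap"; python3 go.py .537 .0663 .067 1.5 25 1
```

```text
ft_force: [0.8, 0.0, 0.2]
finger_gap: 0.004
shift [ 1.9 -1.7  0.1] rot [-0.002  0.007  0.001] q [ 0.29  0.81 -0.8   2.36  2.05  0.71 -0.61] f [0.8 0.  0.2] gap 0.004 t 14.65
```

```bash
python3 -m handwheel '[[6,0,0,0,0,0,0],[6,0,0,0,0,0,0],[6,0,0,0,0,0,0],[6,0,0,0,0,0,0],[6,0,0,0,0,0,0]]'|grep -E "ft|pos"; python3 -m handwheel '[[5,0,0,0,-0.03,0,0],[5,0,0,0,-0.03,0,0],[5,0,0,0,-0.03,0,0],[5,0,0,0,-0.03,0,0],[5,0,0,0,-0.03,0,0],[5,0,0,0,-0.03,0,0]]'|grep -E "ft|pos";  python3 go.py .65 .0687 .066 1.5 35 1
```

```text
eef_pos: [0.5709, 0.0677, 0.0576]
ft_force: [-3.2, -0.1, 2.2]
eef_pos: [0.5998, 0.0679, 0.0565]
ft_force: [-3.0, 0.8, -2.5]
shift [56.5  1.   0.5] rot [0.002 0.011 0.001] q [ 0.31  0.92 -0.83  2.36  2.3   0.92 -0.75] f [-3.   0.8 -2.5] gap 0.006 t 15.75
```

```bash
python3 -m handwheel '[[5,0,0,0,0,0,0],[5,0.5,0,0,0,0,0],[5,0,0,0,0,0,0],[5,0,0,0,0,0,0],[5,0.5,0,0,0,0,0],[5,0,0,0,0,0,0],[5,0,0,0,0,0,0],[5,0.5,0,0,0,0,0],[3,0,0,0,0,0,0]]'|grep -E "ft|pos"; python3 -m handwheel '[[2,0,0,0,0,0,0],[2,0,0,0,0,0,0]]'|grep -E "ft|pos";python3 -m handwheel '[[2,0,0,0,0,0,0]]'|grep -E "ft|pos"
```

```text
eef_pos: [0.6444, 0.0686, 0.0576]
ft_force: [-2.5, -0.9, -0.9]
eef_pos: [0.6478, 0.0687, 0.0575]
ft_force: [-2.4, -1.9, -1.3]
eef_pos: [0.6498, 0.0687, 0.0575]
ft_force: [-2.7, -1.3, 0.3]
```

```bash
for i in 1 2; do python3 -m handwheel '[[1.5,0,0,0,0,0,0]]'|grep -E "ft|pos"; done;
```

```text
eef_pos: [0.6513, 0.0688, 0.0575]
ft_force: [-2.4, -1.5, -0.8]
eef_pos: [0.6527, 0.0688, 0.0575]
ft_force: [-2.2, -2.0, -0.3]
```

```bash
python3 -m handwheel '[[1.5,0,0,0,0,0,0]]'|grep -E "ft|pos"; python3 -m handwheel '[[1,0,0,0,0,0,0]]'|grep -E "ft|pos"; python3 -m handwheel '[[1,0,0,0,0,0,0]]'|grep -E "ft|pos"
```

```text
eef_pos: [0.6542, 0.0689, 0.0574]
ft_force: [-3.0, -1.6, -0.2]
eef_pos: [0.6553, 0.069, 0.0575]
ft_force: [-2.5, -2.7, 0.2]
eef_pos: [0.6557, 0.0689, 0.0572]
ft_force: [-7.1, -3.5, 2.7]
```

```bash
python3 -m handwheel '[[0.7,0,0,0,0,0,0],[0,0,0,0,0,0,0]]'|grep -E "ft|pos"
```

```text
eef_pos: [0.6557, 0.0689, 0.0572]
ft_force: [-6.4, -3.5, 3.4]
```

```bash
python3 -m handwheel '[[1,0,0,0,0,0,0],[0,0,0,0,0,0,0]]'|grep -E "ft|pos"
```

```text
eef_pos: [0.656, 0.0689, 0.057]
ft_force: [-9.5, -4.2, 5.6]
```

```bash
python3 -m handwheel '[[-15,0,0,0,0,0,0],[-25,0,5,0,0,0,0],[-30,0,30,0,0.08,0,0],[-10,10,40,0,0.1,0,0],[0,20,40,0,0.1,0,0],[0,20,40,0,0.1,0,0],[0,20,40,0,0.1,0,0],[0,0,0,0,0,0,0]]'|grep -E "ft|pos"; python3 log.py; python3 - <<'E'
from ik import *
from station import state
s=state();q0=np.array(s["joint_positions"])
for yw in(90,-90):
  for tip in((.672,.178,.25),(.643,.178,.094)):
    M=pose(np.pi/180*(yw+1.5),0,0);c_,q=ik(np.array(tip)+[0,0,.008],M,q0,8,False);print(yw,"%.5f"%c_,q.round(2))
  print(R.from_matrix(M@np.array(s["orientation"]).T).as_rotvec().round(3))
E
```

```text
eef_pos: [0.5846, 0.0719, 0.1549]
ft_force: [0.2, 0.2, 0.7]
q [0.212, 0.588, -0.704, 2.086, 1.208, 0.593, 0.205] t 18.65
90 0.00000 [ 0.03  0.73 -0.67  1.33  0.45  1.23 -0.63]
90 0.00000 [ 0.    0.84 -0.57  1.56  0.54  0.9  -0.73]
[ 0.335  0.224 -1.547]
-90 0.00000 [-0.75  0.82  0.97  1.32 -0.67  1.33 -2.9 ]
-90 0.00000 [-0.68  0.87  0.68  1.56 -0.64  0.94 -2.9 ]
[-0.225  0.335  1.556]
```

```bash
python3 -m handwheel '[[-3,0,20,0,0,0,0],[-3,0,25,0,0,0,0],[-3,0,25,0,0,0,0],[0,5,25,0,0,0,0],[0,10,20,0.03,0.02,-0.1,0],[0,10,10,0.03,0.02,-0.12,0],[0,10,0,0.03,0.02,-0.12,0],[0,10,0,0.03,0.02,-0.12,0],[0,10,0,0.03,0.02,-0.12,0],[0,10,0,0.03,0.02,-0.12,0],[0,10,0,0.03,0.02,-0.12,0],[0,10,0,0.03,0.02,-0.12,0]]'|grep -E "ft|pos"; python3 go.py .672 .178 .26 91.5 0 0
```

```text
eef_pos: [0.5721, 0.1523, 0.2747]
ft_force: [0.5, -0.0, 0.2]
shift [ 99.9  25.7 -25.7] rot [ 0.087  0.092 -0.598] q [ 0.11  0.51 -0.73  1.69  0.51  1.04 -0.18] f [ 0.5 -0.   0.2] gap 0.008 t 19.85
```

```bash
python3 -m handwheel '[[0,5,0,0.017,0.018,-0.12,0],[5,5,0,0.017,0.018,-0.12,0],[10,5,0,0.017,0.018,-0.12,0],[15,5,0,0.017,0.018,-0.12,0],[15,5,0,0.017,0.018,-0.12,0],[15,0,0,0,0,0,0],[15,0,0,0,0,0,0],[15,0,0,0,0,0,0],[10,0,-5,0,0,0,0],[0,0,0,0,0,0,0],[0,0,0,0,0,0,0]]'|grep -E "ft|pos"; python3 go.py .672 .178 .26 91.5 0 0
python3 - <<'E'
from h import *
s=capture("scene");t=capture("top")
for c,b in((t,(150,90,200,140)),(s,(200,200,245,260))): print(blobs(mask(c,"red",b)))
cv2.imwrite("pics/c6.png",np.hstack([cv2.resize(s["color"][150:270,160:280,::-1],None,fx=3.3,fy=3.3,interpolation=2),cv2.resize(t["color"][70:190,150:270,::-1],None,fx=3.3,fy=3.3,interpolation=2)]))
E
```

```text
eef_pos: [0.6709, 0.1778, 0.2698]
ft_force: [-0.4, -0.2, -0.3]
shift [  1.1   0.2 -20.8] rot [ 0.001  0.001 -0.003] q [-0.01  0.7  -0.57  1.29  0.38  1.25 -0.56] f [-0.4 -0.2 -0.3] gap 0.003 t 20.95
[]
[(array([221., 234.]), [214, 224, 14, 19, 142])]
```

View pics/c6.png

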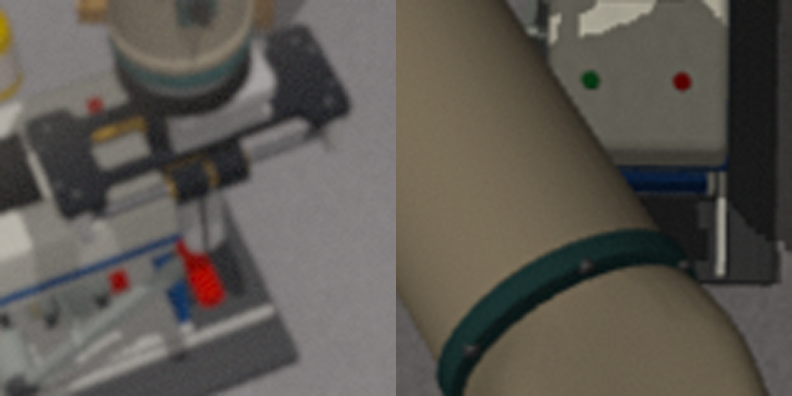

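The slide is home with the valve's red cap under the head at (118,282). The fingertips are right above the lever bar at (205,280), so I'll press down along its arc.

```bash
python3 -m handwheel '[[2,0,-15,0,0,0,0],[0,0,-15,0,0,0,0],[0,0,-10,0,0,0,0],[0,0,-6,0,0,0,0],[0,0,0,0,0,0,0]]'|grep -E "ft|pos"; python3 -m handwheel '[[0,0,-4,0,0,0,0],[-1,0,-4,0,0,0,0],[-3,0,-4,0,0,0,0],[-3,0,-5,0,0,0,0]]'|grep -E "ft|pos"
```

```text
eef_pos: [0.6728, 0.1779, 0.2233]
ft_force: [0.6, 0.3, -0.1]
eef_pos: [0.6669, 0.1784, 0.2084]
ft_force: [1.0, -0.2, 1.8]
```

```bash
python3 -m handwheel '[[-3,0,-6,0,0,0,0],[-3,0,-6,0,0,0,0],[-3,0,-6,0,0,0,0],[-2.5,0,-6,0,0,0,0],[-2,0,-6,0,0,0,0],[-2,0,-6,0,0,0,0],[-2,0,-6,0,0,0,0],[-1.5,0,-6,0,0,0,0],[-1.5,0,-6,0,0,0,0],[-1,0,-6,0,0,0,0],[-1,0,-6,0,0,0,0],[0,0,-6,0,0,0,0]]'|grep -E "ft|pos"; python3 -m handwheel '[[0,0,-4,0,0,0,0],[0,0,-4,0,0,0,0],[0,0,0,0,0,0,0]]'|grep -E "ft|pos"
```

```text
eef_pos: [0.644, 0.1782, 0.1354]
ft_force: [-1.6, -0.1, 1.7]
eef_pos: [0.6444, 0.178, 0.1272]
ft_force: [0.1, -0.4, -0.2]
```

```bash
python3 -m handwheel '[[0,0,-4,0,0,0,0],[0,0,-4,0,0,0,0]]'|grep -E "ft|pos"; python3 -m handwheel '[[0,0,-4,0,0,0,0],[0,0,-4,0,0,0,0]]'|grep -E "ft|pos"; python3 - <<'E'
from h import *
s=capture("scene");print(blobs(mask(s,"red",(180,200,255,290))))
print(proj(s,[.643,.166,.086]),proj(s,[.643,.166,.096]))
E
```

```text
eef_pos: [0.6445, 0.1782, 0.12]
ft_force: [-1.2, -0.5, 2.7]
eef_pos: [0.6444, 0.1782, 0.112]
ft_force: [-1.3, -1.2, 5.7]
[(array([236.7, 256.7]), [233, 255, 8, 4, 20])]
[234.05657384 251.61143931] [233.94124363 249.72224291]
```

```bash
python3 -m handwheel '[[0,0,-3,0,0,0,0],[0,0,-3,0,0,0,0]]'|grep -E "ft|pos"; python3 -m handwheel '[[0,0,-2,0,0,0,0],[0,0,0,0,0,0,0]]'|grep -E "ft|pos"
```

```text
eef_pos: [0.6445, 0.1782, 0.1064]
ft_force: [-1.2, -2.0, 5.1]
eef_pos: [0.6446, 0.1782, 0.1042]
ft_force: [-0.0, -0.5, 4.9]
```

```bash
python3 -m handwheel '[[0,0,-1.5,0,0,0,0],[0,0,0,0,0,0,0],[0,0,0,0,0,0,0]]'|grep -E "ft|pos"; python3 -m handwheel '[[0,0,4,0,0,0,0],[0,0,10,0,0,0,0],[0,5,20,0,0,0,0],[0,10,20,0,0,0,0],[-10,15,20,0,0,0,0],[-20,20,20,0,0,0,0],[-25,20,20,0,0,0,0],[-25,20,20,0,0,0,0],[-25,10,10,0,0,0,0],[-20,10,0,0,0,0,0],[-20,10,0,0,0,0,0],[0,0,0,0,0,0,0]]'|grep -E "ft|pos";python3 - <<'E'
from h import *
s=capture("scene");t=capture("top")
for c,b in((t,(150,90,200,180)),(s,(180,200,255,290))): print(blobs(mask(c,"red",b)),proj(c,[.643,.166,.086]),proj(c,[.643,.166,.105]))
cv2.imwrite("pics/c7.png",np.hstack([cv2.resize(s["color"][150:270,160:280,::-1],None,fx=3.3,fy=3.3,interpolation=2),cv2.resize(t["color"][70:190,150:270,::-1],None,fx=3.3,fy=3.3,interpolation=2)]))
E
```

```text
eef_pos: [0.6447, 0.1782, 0.1029]
ft_force: [-0.4, -1.5, 4.5]
eef_pos: [0.495, 0.3012, 0.2477]
ft_force: [-0.5, -0.7, -0.7]
[(array([186.1, 132.1]), [177, 129, 20, 7, 128])] [186.21245109 131.68076775] [185.08920974 130.16648558]
[(array([195.4, 234.9]), [194, 233, 4, 5, 19]), (array([233.8, 250.9]), [228, 240, 13, 21, 128])] [234.05657384 251.61143931] [233.83602467 247.99867648]
```

View pics/c7.png

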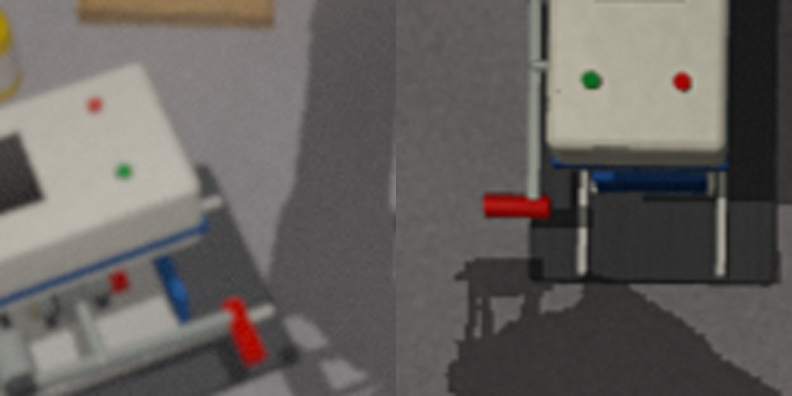

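The lever is down and held after release: bar measured about 16–19 mm below level. The slide is home with the valve in place and the arm is clear, so I'm handing in.

```bash
python3 -c "
from station import *
print(sign_off())"
```

```text
the job is handed in; nothing more can be done
None
```

I've handed the job in: the red-capped valve is in the nest with its cap towards the blue plate, the slide is pushed home to its stop, and the lever is holding down about 16–19 mm below level. The forces I read stayed below about 12 N, the blue-capped valve and everything else were left alone, and no verdict came back at hand-in.

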